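Roll-test the slab rollers

TASK

Roll-test all three wooden rollers on the sloping stone plate: take each from its saddle, set it squarely across the plate on the uphill side of the dark line, let go and watch. A true roller runs down by itself into the trough, where it is left (do not handle it past the line); any that rocks and stops on the plate is bowed and belongs lying in the red reject box. Leave the other things on the table where they stand.

Things in the scene. Friction and masses are not known exactly. Their poses are not given: they have to be found in the camera images.
- roller_a: pale wooden roller with a dark band near each end: rod 28 mm in diameter, 150 mm long, ends rounded, about 0.1 kg, rolls freely. Origin in its middle, on its axis (within 2 mm); x along its length, y and z turn as it rolls. It is either true or bowed by some 7 mm, which the test shows. Starts level in a saddle, its middle 26 mm above the table
- roller_b: pale wooden roller with a dark band near each end: rod 28 mm in diameter, 150 mm long, ends rounded, about 0.1 kg, rolls freely. Origin in its middle, on its axis (within 2 mm); x along its length, y and z turn as it rolls. It is either true or bowed by some 7 mm, which the test shows. Starts level in a saddle, its middle 26 mm above the table
- roller_c: pale wooden roller with a dark band near each end: rod 28 mm in diameter, 150 mm long, ends rounded, about 0.1 kg, rolls freely. Origin in its middle, on its axis (within 2 mm); x along its length, y and z turn as it rolls. It is either true or bowed by some 7 mm, which the test shows. Starts level in a saddle, its middle 26 mm above the table
- saddle_a: fixed plywood saddle under a roller: two blocks 18 mm thick, 60 mm wide across the roller and 24 mm high, 50 mm either side of the roller's middle; the 80 mm between them is free but for a strip 4 mm thick and 20 mm wide on the table. Origin on the table under the middle, x along the roller
- saddle_b: fixed plywood saddle under a roller: two blocks 18 mm thick, 60 mm wide across the roller and 24 mm high, 50 mm either side of the roller's middle; the 80 mm between them is free but for a strip 4 mm thick and 20 mm wide on the table. Origin on the table under the middle, x along the roller
- saddle_c: fixed plywood saddle under a roller: two blocks 18 mm thick, 60 mm wide across the roller and 24 mm high, 50 mm either side of the roller's middle; the 80 mm between them is free but for a strip 4 mm thick and 20 mm wide on the table. Origin on the table under the middle, x along the roller
- test_plate: fixed roll-test plate, 330 x 208 mm: flat pale stone, 190 mm wide, between wooden cheeks 72 mm high, sloping down 3 degrees along the body's +x. Origin on the table under its middle, z up. The surface runs from x = -160 mm (65 mm above the table) to x = 80 mm (52 mm up); a thin dark line crosses it at x = -80 mm
- plate_start (a point): point on the plate's surface 35 mm uphill of the dark line, midway between the cheeks: a good place to set a roller down, its length along the plate's y within about 3 degrees. Axes as the test plate's. A true roller let go here reaches the trough in about 2 s; a bowed one rocks and comes to rest within some 60 mm
- trough (a point): middle of the floor of the wooden trough at the plate's foot (plate x = 82 to 158 mm, floor about 14 mm above the table, end stop 85 mm high), which holds the true rollers side by side. Axes as the test plate's
- reject_box: fixed red open box, 110 mm (its x) by 200 mm (its y) outside, 45 mm high, walls and floor 6 mm; origin under its middle; a roller goes in along its y
- stamp_1: small turned wooden pattern stamp standing upright, 19 x 19 x 54 mm, a bystander; origin at the centre of its underside
- stamp_2: small terracotta-coloured pattern stamp standing upright, 19 x 19 x 54 mm, a bystander; origin at the centre of its underside
- glaze_jar_2: white glaze jar with a black lid, 58 x 58 x 74 mm, a bystander; origin at the centre of its underside
- sprig_mould: white plaster sprig mould block, 52 x 70 x 31 mm, a bystander; origin at the centre of its underside
- test_tile_1: L-shaped green glaze test tile, 30 x 38 x 56 mm, a bystander; origin at the centre of its underside
- rib_rubber_red: flat red rib, 37 x 92 x 8 mm, a bystander; origin at the centre of its underside
- calipers: bent aluminium calipers, lying flat, 152 x 90 x 12 mm, a bystander; origin at the centre of its underside
Not all that is in view belongs to the job. Leave any turquoise look-alike of the roller_c alone.

How it is judged:
On the way:
1. the bowed roller has been let go on the plate and has come to rest there by itself (untouched and still for 0.3 s) (x of roller_b in the frame of test_plate between -0.165 and 0.09 m and y of roller_b in the frame of test_plate between -0.095 and 0.095 m and z of roller_b in the frame of test_plate between 0.05 and 0.09 m and contact force between the fingers and roller_b below 0.05 N and linear speed of roller_b below 0.05 m/s), for 0.3 s.
At the end, for the whole second after the job is handed in: Both true rollers lie at rest in the trough (middle between the plate's end and the end stop, less than 50 mm above the table), and the bowed roller lies at rest inside the reject box (middle within 50 mm of the box's middle across it and 95 mm along it, less than 40 mm above the table) (x of roller_a in the frame of test_plate between 0.08 and 0.16 m and y of roller_a in the frame of test_plate between -0.095 and 0.095 m and z of each of roller_a, roller_c in the frame of test_plate below 0.05 m and x of roller_c in the frame of test_plate between 0.08 and 0.16 m and y of roller_c in the frame of test_plate between -0.095 and 0.095 m and x of roller_b in the frame of reject_box between -0.05 and 0.05 m and y of roller_b in the frame of reject_box between -0.095 and 0.095 m and z of roller_b in the frame of reject_box below 0.04 m and linear speed of each of roller_a, roller_c, roller_b below 0.03 m/s); the robot touches nothing.
It fails at once if a roller that runs true is handled by the gripper well below the dark line of the plate, or in the trough (contact force between the fingers and roller_a above 0.3 N and x of roller_a in the frame of test_plate between -0.03 and 0.2 m and y of roller_a in the frame of test_plate between -0.12 and 0.12 m).
It fails at once if a roller that runs true is handled by the gripper well below the dark line of the plate, or in the trough (contact force between the fingers and roller_c above 0.3 N and x of roller_c in the frame of test_plate between -0.03 and 0.2 m and y of roller_c in the frame of test_plate between -0.12 and 0.12 m).
It fails at once if a bystander is shifted by more than 30 mm (distance of any of stamp_1, stamp_2, glaze_jar_2, sprig_mould, test_tile_1, rib_rubber_red, calipers from where it was at the start of the episode above 0.03 m).
It fails at once if a standing stamp, the jar, the mould or the tile is knocked over (angle between any of stamp_1, stamp_2, glaze_jar_2, sprig_mould, test_tile_1's own z axis and vertical above 0.6 rad).
It also fails if it takes over 72 s, if anything falls off the work surface, if the arm or the gripper's body presses on something with over 40 N, if the wrist force passes 120 N, or if a joint passes its speed limit or range.

ROBOT

A 7-joint arm with a two-finger parallel gripper is mounted at the origin on a cart in front of the work surface, level with it; the furniture and walls round the work are solid. World frame = base frame: x ahead of the robot, y to its left, z up, the work surface at z = 0. Lengths are in m, angles in rad, forces in N, time in s.
With the tool pointing down it reaches from about 0.4 to 0.875 m from the base axis. Payload 6.5 kg.
Tool frame: the origin (TCP) lies at the very end of the fingers, on their centre line; the grasp point (between the pads) lies behind it (arm.grip_point_offset is the z of the grasp point in the tool frame, in m); z points along the fingers, y is the direction in which the jaws open and shut (so a half turn about z gives the same grasp; the last joint's range is limited). The gripper opens to 85 mm and grips with 20 to 120 N. Pads are 22 mm wide; open, the fingers measure 114 mm over their backs; the gripper's body (76 mm by 85 mm) begins 54 mm behind the grasp point. The pads swing forward as they close: fully open they stand 13 mm farther back than shut.
Start: joints at [-1.238, 0.536, -0.004, 1.538, 0.003, 1.067, -0.071], TCP at [0.252, 0.599, 0.231] pointing down, gripper open.
Joint ranges: [-2.7, 2.7], [-0.37, 2.16], [-1.27, 1.26], [0.24, 2.4], [-1.31, 4.45], [0.19, 1.91], [-2.76, 2.76]. Speed limits (rad/s): [2.39, 2.39, 3.14, 3.14, 3.14, 3.14, 3.14].

INTERFACE

Orientations are given as a unit quaternion [x, y, z, w].
In Python, from plant import arm gives the robot as it stands. The module is installed in compiled form; this text tells all that it offers.
- The arm moves only by the tool carry_out, never from a script. Its argument "increments" is a list of rows, each a list of 4 numbers: the shift along the world's x, y, z in m, then the turn about the world's z in rad. A call has 1 to 12 rows; each row is the pose to reach, as a shift and turn from the pose measured when the call began; what a row does not reach only later rows make up. A row lasts 1/10 s, in which the tool goes at most 50 mm and 8.59 degrees, less where a joint would pass 70% of its speed; a pose out of reach is approached as far as the arm can. A call with a gripper value outside its range is refused whole. "fingers" is the opening, from 0 (shut) to 1 (fully open), set as the call begins (left out, the last holds). The fingers move at their own pace and stop on an object; the grip force is fixed at half the most. Time passes only in rows, so rows that repeat a pose let the fingers close. It gives the time, the measured TCP pose, the force and the opening at its end, in the units of the state.
- arm.get_obs(): the state, without advancing time (a new reading comes with each control period).
- arm.capture(name): name is "scene" or "top"; returns (picture, depth): 480x640x3 uint8, red, green, blue; 480x640 float32, m along the optical axis (not along the pixel's ray), 0 where there is no reading.
- arm.camera_info(name): a dict with "fov_y" (degrees; the focal length in pixels is half the picture's height over the tangent of half this angle, whatever the lens; pixels are square), "cx", "cy" (the principal point, pixels), "R" (3x3) and "t" (3): a world point X has camera coordinates R X + t. Camera axes: x right, y down, z forward; pixel columns grow to the right and rows downward; lengths in m; the calibration is good to about 2 mm. A picture is of the moment at which its call begins. camera_info takes no time and is no camera call.
- arm.sign_off(): hands the job in, once; it reports no verdict.
The state is a dict: "clock": time; "joints": joint angles; "joint_velocities": joint speeds; "joint_efforts": joint torques, N m; "ee_pos": TCP position; "tcp_rot": TCP orientation; "wrist_force": force on the tool from outside, world axes, zero at the start; "wrist_torque": the same for the moment, N m; "opening": opening from 0.0 (shut) to 1.0 (fully open).
Only numpy, scipy, OpenCV 4.12 (cv2) and the standard library are available. Lean on these libraries where they do the work, as an engineer would, in place of code of your own. Each camera call takes 0.05 s, during which the arm holds its last target.

## Working session

There is one attempt and no reset: what is moved stays moved. The work goes in short steps, Python scripts to look and compute and a tool call to move; the robot and the scene stay as the last step left them, time stands still between calls to the robot, and variables do not carry over. Pictures are saved under pics/ and viewed, and the job is handed in when it is done.

Besides the shell and the picture viewer there is one more tool, called after "Emit:" by a JSON object that holds its "method" and its "body". carry_out: Moves the arm, as the interface text tells. Its arguments: {"type":"object","properties":{"increments":{"type":"array"},"fingers":{"type":"number"}},"required":["increments"]}

```bash
ls; mkdir -p pics
python3 - <<'E'
from plant import arm
import cv2,numpy as np
for n in ("scene","top"):
    p,d=arm.capture(n); cv2.imwrite(f"pics/{n}0.png",p[:,:,::-1]); np.save(f"pics/{n}0.npy",d); print(n,arm.camera_info(n),(d>0).mean())
print(arm.get_obs(),arm.grip_point_offset)
E
```

```text
pics
scene {'fov_y': 56.99123473493781, 'cx': 327.2063523252479, 'cy': 248.82399151581438, 'R': array([[ 0.89157689, -0.45253578, -0.01737855],
       [-0.26342142, -0.48700878, -0.83272541],
       [ 0.36837454,  0.74701661, -0.55341339]]), 't': array([-0.51477672,  0.16718376,  1.1314211 ])} 0.978701171875
top {'fov_y': 45.76078420959424, 'cx': 311.5917198618765, 'cy': 242.0359784224086, 'R': array([[-0.02670037, -0.99961948, -0.00692728],
       [-0.98388646,  0.02750442, -0.1766662 ],
       [ 0.1767895 ,  0.00209861, -0.98424645]]), 't': array([-0.01161626,  0.53716052,  1.51424762])} 0.996025390625
{'clock': 0.1, 'joints': array([-1.23817788,  0.53708712, -0.00444546,  1.53878908,  0.00259912,
        1.06725649, -0.0712064 ]), 'joint_velocities': array([-0.0003445 , -0.00399305,  0.00107652, -0.00024219, -0.00069845,
       -0.00117161,  0.00036209]), 'joint_efforts': array([ 2.33302570e-03, -5.84559345e+01,  1.05150316e+00, -2.59773731e+01,
        1.25440411e-02,  4.67647289e-03,  3.31586833e-06]), 'ee_pos': array([0.25220404, 0.59846538, 0.23049699]), 'tcp_rot': array([ 1.98055534e-01,  9.80190500e-01, -7.60846940e-04, -9.79834820e-05]), 'wrist_force': array([ 0.28359134, -0.39595425, -0.40768616]), 'wrist_torque': array([ 0.01773887, -0.0230013 ,  0.03331723]), 'opening': 0.9986078135500612} -0.0187
```

View pics/scene0.png

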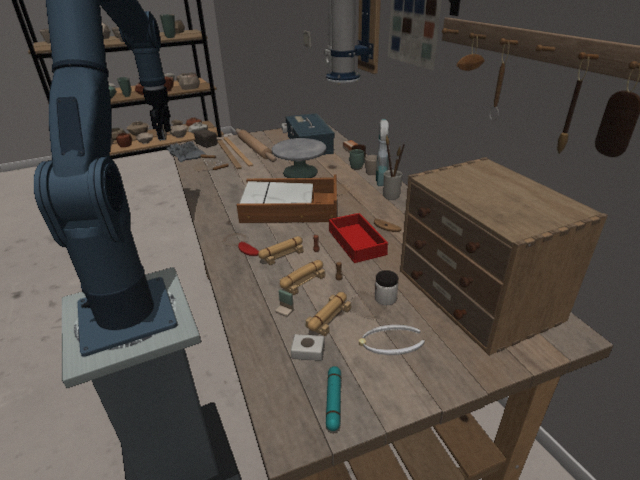

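View pics/top0.png

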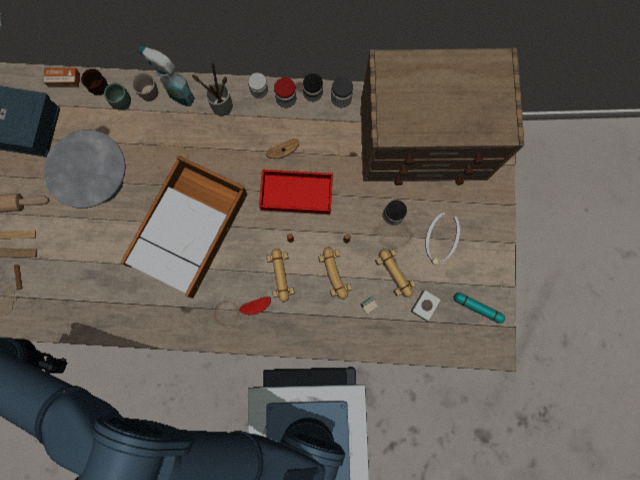

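The candidates in the top view are:
- The three pale rollers, at about (280,274), (335,272) and (396,272). These are the ones I want.
- The turquoise look-alike at (479,307), and a rolling pin at (10,202). Neither belongs to the job.

The plate is at (180,235), with its line at about (169,249) and the trough up and to the right at (207,190). The red box is at (297,191).

```bash
cat > h.py <<'E'
import numpy as np,cv2
from plant import arm
def K(n):
    i=arm.camera_info(n); return 240/np.tan(np.radians(i["fov_y"]/2)),i["cx"],i["cy"],np.array(i["R"]),np.array(i["t"])
def ray(n,uv,z):
    f,cx,cy,R,t=K(n); uv=np.atleast_2d(uv).astype(float)
    d=np.c_[(uv[:,0]-cx)/f,(uv[:,1]-cy)/f,np.ones(len(uv))]@R
    c=-R.T@t; return c+d*((z-c[2])/d[:,2])[:,None]
def pts(n,d):
    f,cx,cy,R,t=K(n); v,u=np.mgrid[:480,:640]
    P=np.stack([(u-cx)/f*d,(v-cy)/f*d,d],-1)
    return (P-t)@R
def proj(n,X):
    f,cx,cy,R,t=K(n); c=np.atleast_2d(X)@R.T+t
    return np.c_[c[:,0]/c[:,2]*f+cx,c[:,1]/c[:,2]*f+cy]
E
python3 - <<'E'
from h import *
p=cv2.imread("pics/top0.png")
for nm,(x,y,w,h) in {"rol":(220,160,300,170),"plate":(110,145,150,160)}.items():
    c=p[y:y+h,x:x+w]; s=min(800/w,600/h); cv2.imwrite(f"pics/c_{nm}.png",cv2.resize(c,None,fx=s,fy=s,interpolation=cv2.INTER_CUBIC)); print(nm,s)
d=np.load("pics/top0.npy"); P=pts("top",d)
hsv=cv2.cvtColor(p,cv2.COLOR_BGR2HSV)
for uv in [(280,274),(335,272),(396,272),(297,191),(450,330),(160,265),(185,222),(169,249),(207,190)]: print(uv,P[uv[1],uv[0]].round(3),hsv[uv[1],uv[0]])
E
```

```text
rol 2.6666666666666665
plate 3.75
(280, 274) [0.452 0.062 0.04 ] [ 20 121 164]
(335, 272) [ 0.454 -0.088  0.034] [ 18 131 150]
(396, 272) [ 0.449 -0.255  0.037] [ 22 115 167]
(297, 191) [0.694 0.012 0.007] [  1 217 161]
(450, 330) [ 0.289 -0.399  0.003] [ 17  59 112]
(160, 265) [0.484 0.388 0.054] [105   3 165]
(185, 222) [0.602 0.322 0.05 ] [120   5 168]
(169, 249) [0.525 0.362 0.064] [120   5 165]
(207, 190) [0.704 0.27  0.007] [ 13 167 124]
```

View pics/c_rol.png

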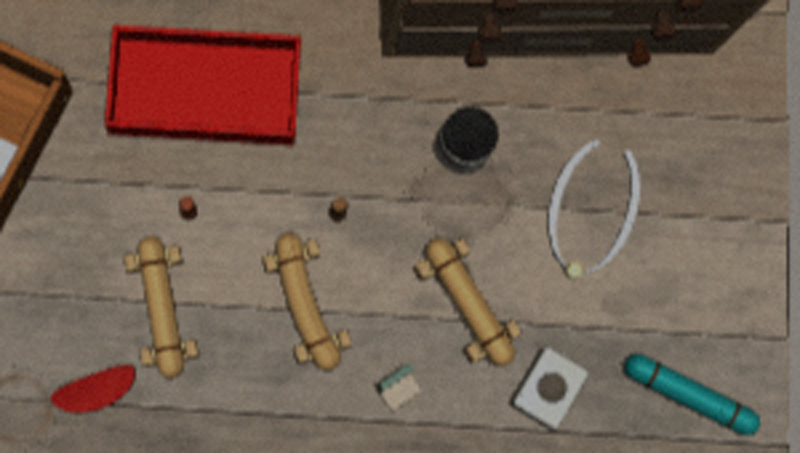

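View pics/c_plate.png

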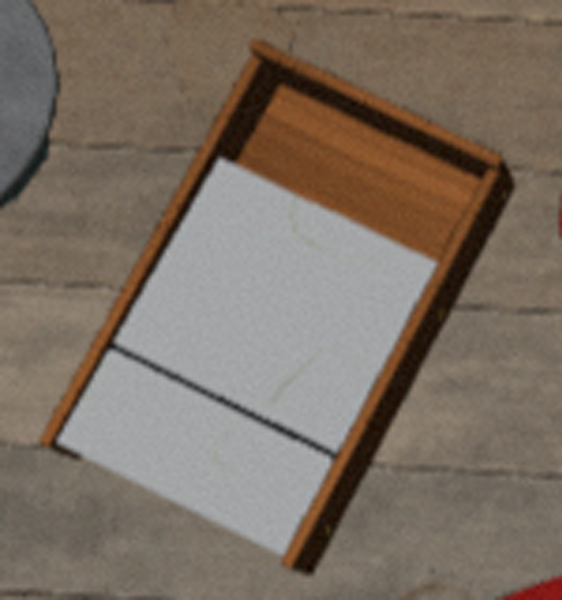

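```bash
cat > m.py <<'E'
from h import *
p=cv2.imread("pics/top0.png"); hsv=cv2.cvtColor(p,cv2.COLOR_BGR2HSV)
S=lambda a:np.array(a)/3.75-0.5+0.5/3.75+np.array([110,145])
g=lambda a,z:ray("top",S(a),z)[0]
l1,l2=g((112,345),.0608),g((335,455),.0608)
b1,b2=g((58,440),.065),g((285,557),.065)
t1,t2=g((220,157),.052),g((438,260),.052)
for n,v in zip("l1 l2 b1 b2 t1 t2".split(),(l1,l2,b1,b2,t1,t2)): print(n,v.round(4))
print("line len",np.linalg.norm(l1-l2),"b-t",np.linalg.norm((b1-t1)[:2]),np.linalg.norm((b2-t2)[:2]))
ang=lambda v:np.degrees(np.arctan2(v[1],v[0]))
print("yaw from line(+y dir l2->l1)",ang(l1-l2)-90,"bottom",ang(b1-b2)-90,"top",ang(t1-t2)-90,"left",ang(t1-b1),"right",ang(t2-b2))
# outer cheeks bottoms left
m=((hsv[...,0]>12)&(hsv[...,0]<28)&(hsv[...,1]>85)&(hsv[...,2]>110)).astype(np.uint8)
d=np.load("pics/top0.npy"); P=pts("top",d)
n,lab,st,ce=cv2.connectedComponentsWithStats(cv2.morphologyEx(m,cv2.MORPH_OPEN,np.ones((5,5))))
for i in range(1,n):
    x,y,w,h,a=st[i]
    if a<150 or not(220<x<430 and 240<y<310): continue
    v,u=np.nonzero((lab==i)); q=ray("top",np.c_[u,v],.033)[:,:2]
    (cx,cy),(w1,h1),an=cv2.minAreaRect((q*1000).astype(np.float32))
    mu=q.mean(0); _,s,V=np.linalg.svd(q-mu); e=V[0]*np.sign(V[0,0]); s=(q-mu)@e
    print(st[i],"rect c",cx,cy,w1,h1,"mean",mu.round(4),"yaw",ang(e).round(2),"ext",s.min().round(4),s.max().round(4),"mid",(mu+e*(s.min()+s.max())/2).round(4))
r=((hsv[...,0]<6)|(hsv[...,0]>174))&(hsv[...,1]>150)
n,lab,st,ce=cv2.connectedComponentsWithStats(r.astype(np.uint8))
i=1+np.argmax(st[1:,4]); v,u=np.nonzero(lab==i); q=ray("top",np.c_[u,v],.045)[:,:2]
print("box",cv2.minAreaRect((q*1000).astype(np.float32)))
for i in range(n):
  if 60<st[i,4]<9000: print(st[i])
E
python3 m.py
```

```text
l1 [0.5625 0.4436 0.0608]
l2 [0.477  0.2802 0.0608]
b1 [0.4929 0.4794 0.065 ]
b2 [0.404  0.3144 0.065 ]
t1 [0.7046 0.3696 0.052 ]
t2 [0.6213 0.2071 0.052 ]
line len 0.18439203145037275 b-t 0.23852654891220032 0.2424290488212626
yaw from line(+y dir l2->l1) -27.59553588439134 bottom -28.322733612977544 top -27.13709703835692 left -27.427050259221517 right -26.27928063617475
[274 259  12  31 259] rect c 452.7810363769531 64.40992736816406 86.20585632324219 23.60094451904297 mean [0.4526 0.0643] yaw 8.85 ext -0.0428 0.0433 mid [0.4528 0.0643]
[326 258  16  30 270] rect c 452.74658203125 -83.70582580566406 85.33724212646484 25.91070556640625 mean [ 0.453  -0.0835] yaw 16.37 ext -0.043 0.0424 mid [ 0.4527 -0.0835]
[387 259  25  37 323] rect c 435.24481201171875 -263.6606750488281 115.99285125732422 23.81463050842285 mean [ 0.4372 -0.2624] yaw 28.34 ext -0.0603 0.0557 mid [ 0.4351 -0.2635]
box ((682.8831176757812, 14.686630249023438), (199.41334533691406, 118.07821655273438), 84.91703033447266)
[274  77  21  21 327]
[ 259  169   74   45 2900]
[239 297  32  18 345]
```

Run:
```python
from h import *
ang=lambda v:np.degrees(np.arctan2(v[1],v[0]))
S=lambda a:np.array(a)/2.6667-0.5+0.5/2.6667+np.array([220,160])
# hand-read end tips plus mid-length centreline points between bands from mask
for n,(a,b) in dict(L=((150,237),(171,376)),M=((288,233),(328,368)),R=((437,239),(504,363))).items():
    A,B=ray("top",[S(a),S(b)],.026); print(n,"mid",((A+B)/2)[:2].round(4),"yaw",ang(A-B).round(2),np.linalg.norm(A-B).round(4))
p=cv2.imread("pics/scene0.png")
c=p[220:350,220:400]; cv2.imwrite("pics/c_sc.png",cv2.resize(c,None,fx=4.4,fy=4.4,interpolation=cv2.INTER_CUBIC))
S2=lambda a:np.array(a)/2.6667-0.5+0.5/2.6667+np.array([220,160])
q=ray("top",[S2(a) for a in ((114,27),(301,37),(106,132),(295,143))],.045)
print("box corners z=.045",q.round(4),ray("top",[S2((106,132))],.0)[0])
f={}
for n,X in dict(L=(.4527,.0643,.03),M=(.4527,-.0835,.03),R=(.449,-.256,.03)).items(): print(n,proj("scene",np.array(X)))
```

```text
L mid [0.4523 0.0637] yaw 7.57 0.1465
M mid [ 0.4543 -0.0889] yaw 14.48 0.1462
R mid [ 0.4491 -0.2566] yaw 25.49 0.1448
box corners z=.045 [[ 0.7477  0.1066  0.045 ]
 [ 0.731  -0.0904  0.045 ]
 [ 0.634   0.1163  0.045 ]
 [ 0.6167 -0.0804  0.045 ]] [0.64493421 0.12055822 0.        ]
L [[280.39632912 246.04305751]]
M [[300.41090699 271.89240571]]
R [[327.55919368 309.15269664]]
```

View pics/c_sc.png

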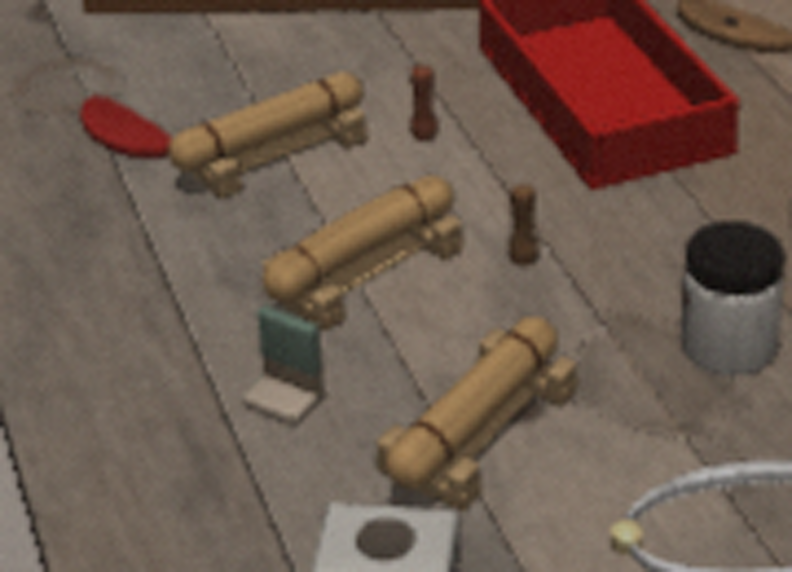

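Both views agree. The three pale rollers are in their saddles, and in the scene view their middles are at about (280,246), (300,272) and (328,309). The middle one looks curved in the top view. I'll go to the left roller first.

Emit:
{"method": "carry_out", "body": {"increments": [[0.0,-0.03,0,-0.14],[0.02,-0.06,0,-0.28],[0.03,-0.1,0,-0.42],[0.045,-0.14,0,-0.57],[0.06,-0.18,0,-0.72],[0.08,-0.22,-0.01,-0.87],[0.1,-0.26,-0.02,-1.02],[0.12,-0.3,-0.03,-1.17],[0.135,-0.34,-0.04,-1.32],[0.15,-0.38,-0.05,-1.46],[0.165,-0.42,-0.06,-1.6],[0.18,-0.46,-0.07,-1.74]], "fingers": 1}}

```text
clock: 1.3
ee_pos: [0.4324, 0.1369, 0.1602]
tcp_rot: [0.878, 0.478, -0.0, -0.001]
wrist_force: [1.1, 0.9, -1.2]
opening: 1.0
```

Emit:
{"method": "carry_out", "body": {"increments": [[0.01,-0.02,-0.01,-0.14],[0.015,-0.04,-0.02,-0.28],[0.02,-0.06,-0.03,-0.42],[0.02,-0.073,-0.04,-0.56],[0.02,-0.073,-0.05,-0.7],[0.02,-0.073,-0.06,-0.854],[0.02,-0.073,-0.06,-0.854],[0.02,-0.073,-0.085,-0.854],[0.02,-0.073,-0.11,-0.854],[0.02,-0.073,-0.13,-0.854],[0.02,-0.073,-0.144,-0.854],[0.02,-0.073,-0.144,-0.854]]}}

```text
clock: 2.5
ee_pos: [0.4514, 0.0639, 0.0152]
tcp_rot: [0.997, 0.073, -0.001, -0.001]
wrist_force: [0.6, 0.0, 1.2]
opening: 0.998
```

Emit:
{"method": "carry_out", "body": {"increments": [[0,0,0,0],[0,0,0,0],[0,0,0,0],[0,0,0,0],[0,0,0,0],[0,0,0,0]], "fingers": 0}}

```text
clock: 3.1
ee_pos: [0.4519, 0.064, 0.016]
tcp_rot: [0.997, 0.074, -0.001, -0.001]
wrist_force: [-1.1, -0.3, 8.7]
opening: 0.309
```

Emit:
{"method": "carry_out", "body": {"increments": [[0,0,0.04,0],[0,0,0.08,0],[0,0.02,0.12,0.1],[0,0.06,0.15,0.24],[0.01,0.1,0.15,0.38],[0.015,0.145,0.15,0.52],[0.02,0.19,0.15,0.66],[0.028,0.235,0.14,0.8],[0.036,0.28,0.13,0.944],[0.036,0.311,0.12,0.944],[0.036,0.311,0.1,0.944],[0.036,0.311,0.1,0.944]]}}

```text
clock: 4.3
ee_pos: [0.4856, 0.3747, 0.1134]
tcp_rot: [0.854, 0.52, -0.004, -0.0]
wrist_force: [-0.9, -0.8, -2.0]
opening: 0.306
```

```bash
cat > look.py <<'E'
import sys
from h import *
tag=sys.argv[1]; o=arm.get_obs(); r=o["tcp_rot"]
print(o["clock"].__round__(2),o["ee_pos"].round(4),"toolY",round(2*np.degrees(np.arctan2(r[1],r[0]))-90,2),o["opening"].__round__(3),o["wrist_force"].round(1))
for n in sys.argv[2:]:
    p,d=arm.capture(n); cv2.imwrite(f"pics/{n}{tag}.png",p[:,:,::-1]); np.save(f"pics/{n}{tag}.npy",d)
E
python3 look.py 1 scene top
```

```text
4.3 [0.4856 0.3747 0.1134] toolY -27.35 0.306 [-0.9 -0.8 -2. ]
```

View pics/scene1.png

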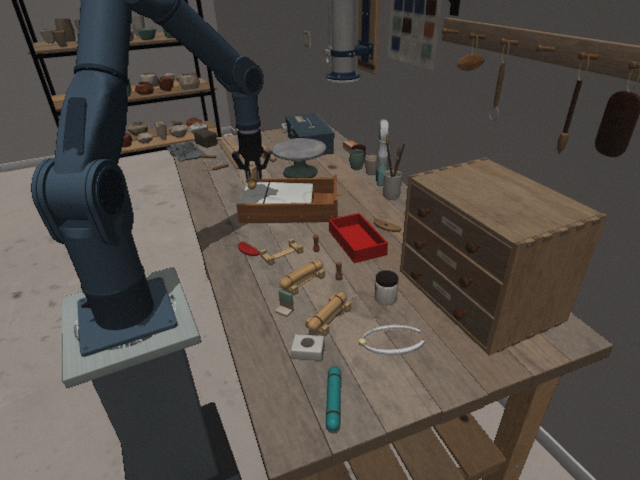

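View pics/top1.png

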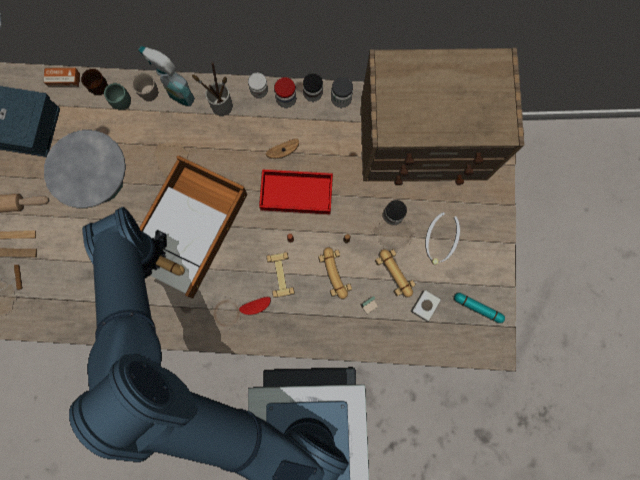

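Emit:
{"method": "carry_out", "body": {"increments": [[0.002,0.0005,-0.015,0],[0.002,0.0005,-0.03,0],[0.002,0.0005,-0.038,0],[0.002,0.0005,-0.043,0],[0.002,0.0005,-0.046,0],[0.002,0.0005,-0.046,0]]}}

```text
clock: 5.0
ee_pos: [0.4898, 0.3741, 0.0697]
tcp_rot: [0.855, 0.519, -0.002, -0.0]
wrist_force: [-0.3, -1.0, -1.3]
opening: 0.303
```

```bash
python3 look.py 2 scene; python3 -c "
import cv2;p=cv2.imread('pics/scene2.png')[120:250,190:360];cv2.imwrite('pics/c2.png',cv2.resize(p,None,fx=4.5,fy=4.5,interpolation=2))"
```

```text
5.0 [0.4898 0.3741 0.0697] toolY -27.54 0.303 [-0.3 -1.  -1.3]
```

View pics/c2.png

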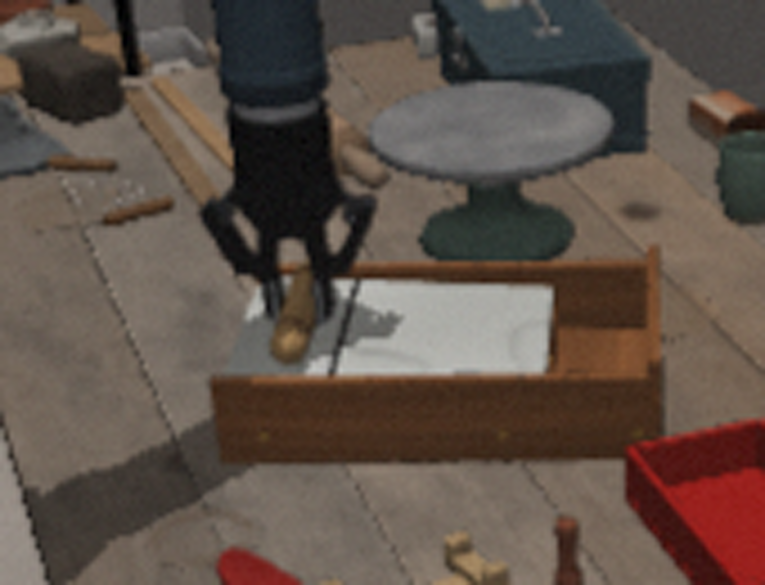

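```bash
python3 look.py 3 top; python3 -c "
import cv2;p=cv2.imread('pics/top3.png')[225:300,120:220];cv2.imwrite('pics/c3.png',cv2.resize(p,None,fx=8,fy=8,interpolation=2))"
```

```text
5.05 [0.49   0.3743 0.0701] toolY -27.53 0.304 [ 0.8 -0.4 -0.6]
```

View pics/c3.png

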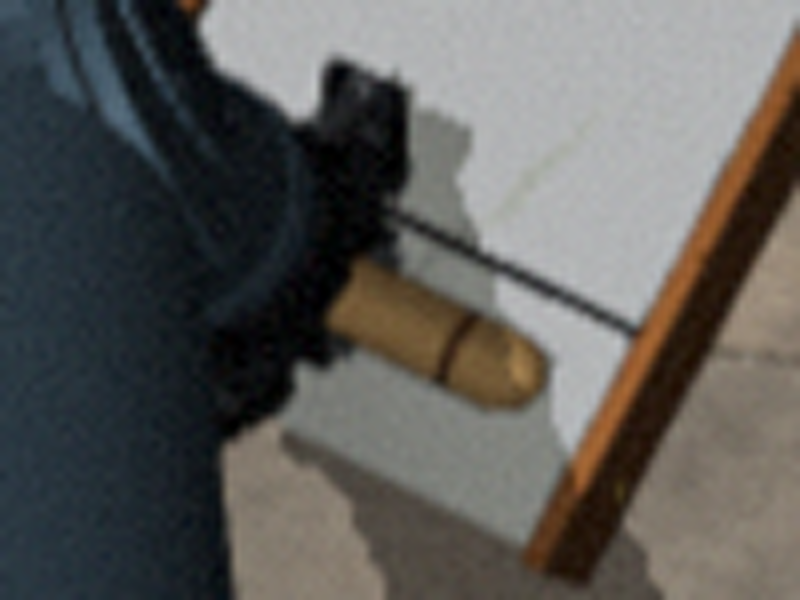

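The roller is parallel to the line: both have a slope of about 0.49 in the top crop. I'll lower the last 3 mm, release, and lift straight up.

Emit:
{"method": "carry_out", "body": {"increments": [[0,0,-0.003,0],[0,0,-0.005,0],[0,0,-0.005,0],[0,0,-0.005,0]]}}

```text
clock: 5.5
ee_pos: [0.4904, 0.3746, 0.0662]
tcp_rot: [0.855, 0.519, -0.001, -0.0]
wrist_force: [-2.6, -0.8, 5.6]
opening: 0.304
```

Emit:
{"method": "carry_out", "body": {"increments": [[0,0,0,0],[0,0,0.001,0],[0,0,0.015,0],[0,0,0.05,0],[0,0,0.09,0],[0,0,0.11,0],[0,-0.02,0.12,0],[0,-0.05,0.12,0],[0,-0.08,0.12,0],[0,-0.12,0.12,0],[0,-0.16,0.12,0]], "fingers": 0.8}}

```text
clock: 6.6
ee_pos: [0.4905, 0.2135, 0.1872]
tcp_rot: [0.855, 0.519, -0.001, -0.0]
wrist_force: [0.9, -0.4, -0.1]
opening: 0.798
```

```bash
python3 look.py 4 top scene
```

```text
6.6 [0.4905 0.2135 0.1872] toolY -27.49 0.798 [ 0.9 -0.4 -0.1]
```

View pics/top4.png

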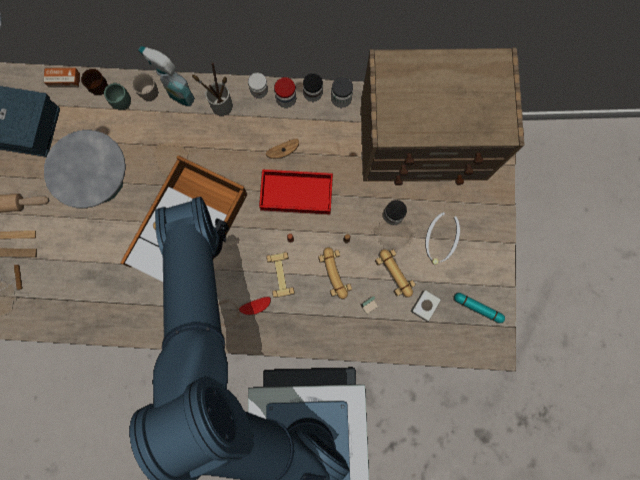

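Emit:
{"method": "carry_out", "body": {"increments": [[0,-0.04,0,-0.1],[-0.01,-0.08,0,-0.2],[-0.015,-0.12,-0.01,-0.32],[-0.02,-0.165,-0.02,-0.44],[-0.025,-0.21,-0.03,-0.56],[-0.03,-0.255,-0.04,-0.7],[-0.037,-0.298,-0.06,-0.82],[-0.037,-0.298,-0.08,-0.82],[-0.037,-0.298,-0.1,-0.82],[-0.037,-0.298,-0.1,-0.82]], "fingers": 1}}

```text
clock: 7.7
ee_pos: [0.453, -0.0899, 0.0863]
tcp_rot: [0.991, 0.13, -0.003, -0.0]
wrist_force: [-0.7, 0.1, 0.4]
opening: 0.998
```

```bash
python3 look.py 5 top scene
```

```text
7.7 [ 0.453  -0.0899  0.0863] toolY -75.04 0.998 [-0.7  0.1  0.4]
```

View pics/top5.png

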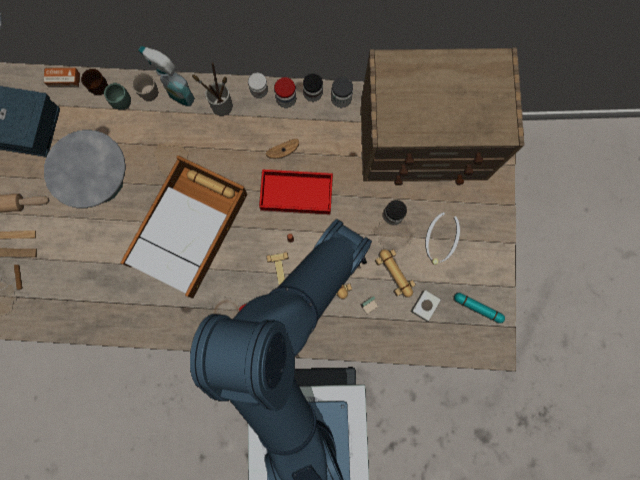

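View pics/scene5.png

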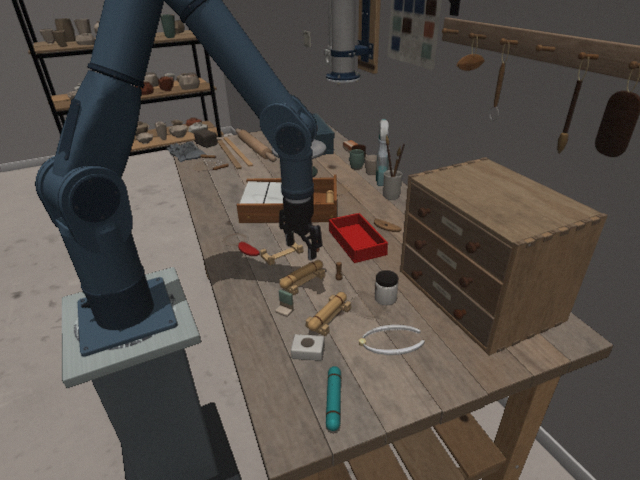

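The first roller is true: it lies in the trough at (210,184). The middle roller is next.

Emit:
{"method": "carry_out", "body": {"increments": [[0,0.005,-0.02,0],[0,0.006,-0.04,0],[0,0.006,-0.055,0],[0,0.006,-0.065,0],[0,0.006,-0.07,0],[0,0.006,-0.07,0]]}}

```text
clock: 8.4
ee_pos: [0.4549, -0.0839, 0.0183]
tcp_rot: [0.991, 0.131, -0.001, -0.0]
wrist_force: [0.1, -0.1, 0.0]
opening: 0.996
```

Emit:
{"method": "carry_out", "body": {"increments": [[0,0,0,0],[0,0,0,0],[0,0,0,0],[0,0,0,0],[0,0,0,0],[0,0,0,0]], "fingers": 0}}

```text
clock: 9.0
ee_pos: [0.4552, -0.0839, 0.0188]
tcp_rot: [0.991, 0.131, -0.001, -0.0]
wrist_force: [-0.8, 1.2, 5.9]
opening: 0.302
```

Emit:
{"method": "carry_out", "body": {"increments": [[0,0,0.05,0],[0,0.01,0.1,0],[0,0.05,0.13,0.1],[0,0.09,0.14,0.2],[0.005,0.13,0.14,0.3],[0.01,0.175,0.14,0.4],[0.015,0.22,0.14,0.5],[0.02,0.265,0.14,0.6],[0.025,0.31,0.14,0.7],[0.03,0.355,0.14,0.83],[0.033,0.4,0.13,0.83],[0.033,0.44,0.12,0.83]]}}

```text
clock: 10.2
ee_pos: [0.4882, 0.3586, 0.1386]
tcp_rot: [0.854, 0.52, -0.0, -0.0]
wrist_force: [0.2, -0.3, -1.1]
opening: 0.307
```

Emit:
{"method": "carry_out", "body": {"increments": [[0,0.019,-0.02,0],[0,0.019,-0.03,0],[0,0.019,-0.03,0]]}}

```text
clock: 10.5
ee_pos: [0.4868, 0.3762, 0.1067]
tcp_rot: [0.854, 0.52, -0.002, 0.001]
wrist_force: [-1.0, -0.2, -0.4]
opening: 0.306
```

```bash
python3 look.py 6 top; python3 -c "
import cv2;p=cv2.imread('pics/top6.png')[225:300,120:220];cv2.imwrite('pics/c6.png',cv2.resize(p,None,fx=8,fy=8,interpolation=2))"
```

```text
10.5 [0.4868 0.3762 0.1067] toolY -27.37 0.306 [-1.  -0.2 -0.4]
```

View pics/c6.png

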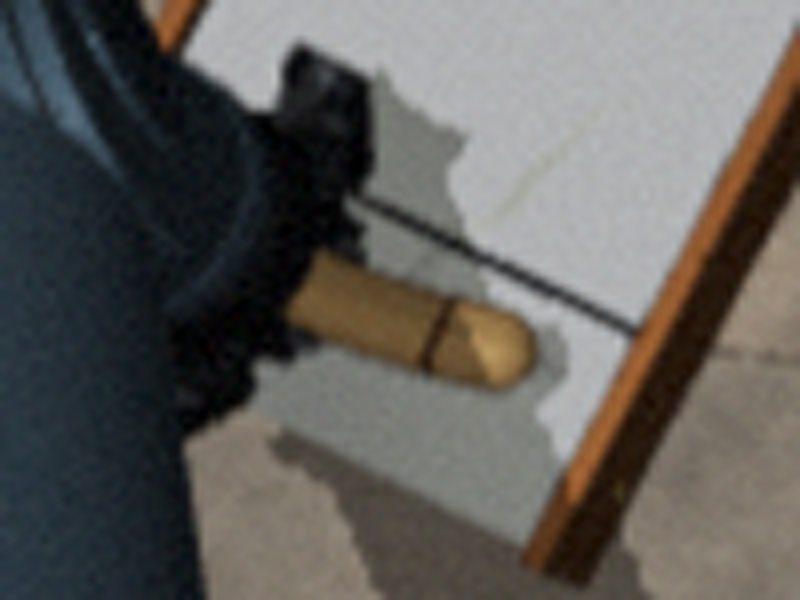

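The curved roller is over the start area, with its end at (500,345) in the crop. I'll lower it to contact.

Emit:
{"method": "carry_out", "body": {"increments": [[0.001,-0.001,-0.015,0],[0.001,-0.001,-0.025,0],[0.001,-0.001,-0.031,0],[0.001,-0.001,-0.034,0],[0.001,-0.001,-0.036,0],[0.001,-0.001,-0.037,0],[0.001,-0.001,-0.037,0]]}}

```text
clock: 11.25
ee_pos: [0.4891, 0.3747, 0.0711]
tcp_rot: [0.855, 0.519, -0.001, 0.001]
wrist_force: [-0.4, 0.0, -1.5]
opening: 0.304
```

Emit:
{"method": "carry_out", "body": {"increments": [[0,0,-0.002,0],[0,0,-0.003,0],[0,0,-0.003,0]]}}

```text
clock: 11.55
ee_pos: [0.4895, 0.3751, 0.0697]
tcp_rot: [0.855, 0.519, -0.001, 0.0]
wrist_force: [-3.7, -3.0, 11.9]
opening: 0.3
```

Contact (about 12 N). Release and lift clear, then move on towards the third roller while this one settles.

Emit:
{"method": "carry_out", "body": {"increments": [[0,0,0,0],[0,0,0.001,0],[0,0,0.015,0],[0,0,0.05,0],[0,0,0.09,0],[0,0,0.11,0],[0,-0.03,0.12,0],[0,-0.07,0.12,0],[0,-0.115,0.12,0],[0,-0.16,0.12,0],[0,-0.2,0.12,0],[0,-0.24,0.12,0]], "fingers": 0.8}}

```text
clock: 12.75
ee_pos: [0.4895, 0.1333, 0.1907]
tcp_rot: [0.855, 0.519, -0.0, 0.0]
wrist_force: [1.2, -0.3, 0.5]
opening: 0.8
```

Emit:
{"method": "carry_out", "body": {"increments": [[0,-0.04,0,-0.1],[0,-0.08,0,-0.2],[0,-0.12,0,-0.3],[0,-0.165,0,-0.4],[0,-0.21,0,-0.5],[0,-0.21,0,-0.5],[0,-0.21,0,-0.5],[0,-0.21,0,-0.5]], "fingers": 1}}

```text
clock: 13.55
ee_pos: [0.4897, -0.0755, 0.191]
tcp_rot: [0.956, 0.292, -0.0, -0.0]
wrist_force: [0.6, 0.7, 0.1]
opening: 0.999
```

```bash
python3 look.py 7 top; python3 -c "
import cv2;p=cv2.imread('pics/top7.png')[145:305,110:260];cv2.imwrite('pics/c7.png',cv2.resize(p,None,fx=3.75,fy=3.75,interpolation=2))"
```

```text
13.55 [ 0.4897 -0.0755  0.191 ] toolY -56.03 0.999 [0.6 0.7 0.1]
```

View pics/c7.png

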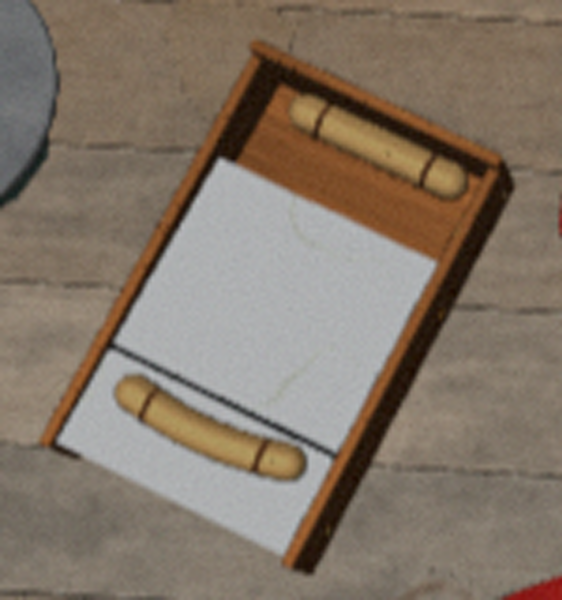

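The middle roller stopped at once, at (210,428) in the crop, just uphill of the line, so it is bowed. The true one lies in the trough at (378,145). I'll check that it is still and measure it.

Emit:
{"method": "carry_out", "body": {"increments": [[0,0,0,0],[0,0,0,0],[0,0,0,0],[0,0,0,0]]}}

```text
clock: 14.0
ee_pos: [0.4898, -0.0749, 0.1909]
tcp_rot: [0.956, 0.293, -0.0, -0.0]
wrist_force: [-0.4, -0.3, -0.4]
opening: 0.999
```

```bash
python3 look.py 8 top
python3 - <<'E'
from h import *
a,b=[cv2.imread(f"pics/top{i}.png")[200:300,120:220] for i in (7,8)]
print("diff",cv2.absdiff(a,b).max(), cv2.absdiff(cv2.blur(a,(3,3)),cv2.blur(b,(3,3))).max())
p=cv2.imread("pics/top8.png"); hsv=cv2.cvtColor(p,cv2.COLOR_BGR2HSV)
m=np.zeros((480,640),np.uint8); m[238:280,135:196]=((hsv[...,1]>70)&(hsv[...,0]>8)&(hsv[...,0]<30))[238:280,135:196]
m=cv2.morphologyEx(m,cv2.MORPH_CLOSE,np.ones((3,3)));n,lab,st,_=cv2.connectedComponentsWithStats(m); i=1+np.argmax(st[1:,4]); print(st[i])
v,u=np.nonzero(lab==i); q=ray("top",np.c_[u,v],.077)[:,:2]; mu=q.mean(0); e=np.linalg.svd(q-mu)[2][0]; e*=np.sign(e[1]); nn=np.array([-e[1],e[0]])
s=(q-mu)@e; w=(q-mu)@nn; c=(s.min()+s.max())/2; k=abs(s-c)<.012
print("ext",s.min(),s.max(),"yaw",np.degrees(np.arctan2(e[1],e[0])),"mid",mu+e*c+nn*(w[k].max()+w[k].min())/2,"chordmid",mu+e*c)
E
```

```text
14.0 [ 0.4898 -0.0749  0.1909] toolY -55.95 0.999 [-0.4 -0.3 -0.4]
diff 18 6
[141 245  50  28 512]
ext -0.07386429476145222 0.07461496271801811 yaw 64.19985406205423 mid [0.49164519 0.37014999] chordmid [0.49418514 0.36892213]
```

It is still (difference between frames is noise only). I'll pick it up from (0.4915, 0.370), yaw 64°.

Emit:
{"method": "carry_out", "body": {"increments": [[0,0.045,0,0.05],[0,0.09,0,0.1],[0,0.135,0,0.16],[0,0.18,0,0.22],[0,0.225,0,0.28],[0,0.27,0,0.34],[0,0.315,0,0.4],[0.002,0.36,0,0.46],[0.002,0.4,-0.02,0.52],[0.002,0.435,-0.03,0.52],[0.002,0.445,-0.05,0.52],[0.002,0.445,-0.07,0.52]]}}

```text
clock: 15.25
ee_pos: [0.491, 0.3731, 0.12]
tcp_rot: [0.848, 0.53, 0.0, -0.001]
wrist_force: [0.6, -0.7, -0.3]
opening: 1.002
```

Emit:
{"method": "carry_out", "body": {"increments": [[0,0,0,0],[0,0,0,0]]}}

```text
clock: 15.45
ee_pos: [0.4909, 0.3731, 0.1199]
tcp_rot: [0.848, 0.53, -0.0, -0.001]
wrist_force: [-0.2, 0.7, 0.4]
opening: 0.998
```

Emit:
{"method": "carry_out", "body": {"increments": [[0.0005,-0.003,-0.02,0],[0.0005,-0.003,-0.035,0],[0.0005,-0.003,-0.045,0],[0.0005,-0.003,-0.05,0],[0.0005,-0.003,-0.051,0],[0.0005,-0.003,-0.051,0]]}}

```text
clock: 16.05
ee_pos: [0.4917, 0.3703, 0.0693]
tcp_rot: [0.848, 0.53, 0.0, -0.001]
wrist_force: [0.6, 0.4, -0.7]
opening: 0.996
```

Emit:
{"method": "carry_out", "body": {"increments": [[0,0,0,0],[0,0,0,0],[0,0,0,0],[0,0,0,0],[0,0,0,0],[0,0,0,0]], "fingers": 0}}

```text
clock: 16.65
ee_pos: [0.4919, 0.3706, 0.0698]
tcp_rot: [0.848, 0.53, 0.0, -0.001]
wrist_force: [-0.7, -0.0, 5.7]
opening: 0.3
```

Emit:
{"method": "carry_out", "body": {"increments": [[0,0,0.05,0],[0,0,0.09,0],[0.01,-0.02,0.12,0.04],[0.03,-0.06,0.12,0.09],[0.05,-0.1,0.12,0.14],[0.07,-0.14,0.12,0.18],[0.09,-0.18,0.12,0.22],[0.11,-0.22,0.12,0.26],[0.13,-0.26,0.12,0.3],[0.15,-0.3,0.11,0.34],[0.17,-0.33,0.09,0.37],[0.193,-0.358,0.07,0.37]]}}

```text
clock: 17.85
ee_pos: [0.6852, 0.0103, 0.139]
tcp_rot: [0.736, 0.677, 0.0, -0.001]
wrist_force: [0.4, 0.3, -1.7]
opening: 0.301
```

Emit:
{"method": "carry_out", "body": {"increments": [[0,0,0,0],[0,0,0,0]]}}

```text
clock: 18.05
ee_pos: [0.6845, 0.0089, 0.1376]
tcp_rot: [0.737, 0.676, -0.001, -0.002]
wrist_force: [0.7, 0.5, -0.8]
opening: 0.302
```

```bash
python3 look.py 9 top scene; python3 -c "
import cv2;p=cv2.imread('pics/top9.png')[140:260,220:380];cv2.imwrite('pics/c9.png',cv2.resize(p,None,fx=5,fy=5,interpolation=2))
p=cv2.imread('pics/scene9.png')[160:290,280:440];cv2.imwrite('pics/c9s.png',cv2.resize(p,None,fx=4.5,fy=4.5,interpolation=2))"
```

```text
18.05 [0.6845 0.0089 0.1376] toolY -4.9 0.302 [ 0.7  0.5 -0.8]
```

View pics/c9.png

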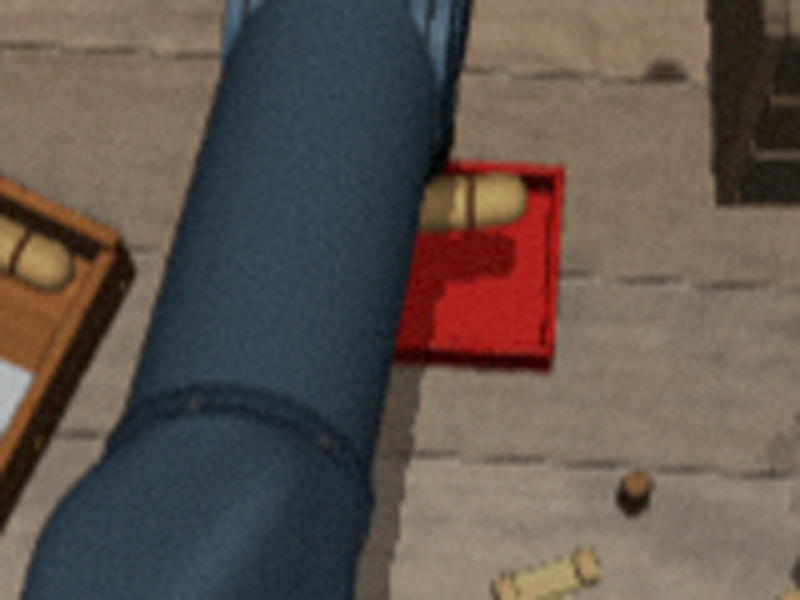

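View pics/c9s.png

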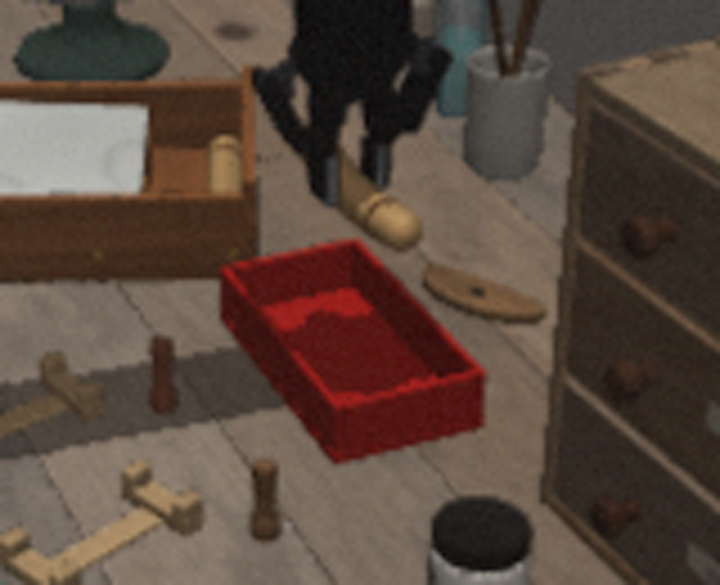

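Emit:
{"method": "carry_out", "body": {"increments": [[0,0.004,-0.03,0],[0,0.004,-0.055,0],[0,0.004,-0.08,0],[0,0.004,-0.1,0],[0,0.004,-0.112,0],[0,0.004,-0.12,0],[0,0.004,-0.121,0],[0,0.004,-0.121,0]]}}

```text
clock: 18.95
ee_pos: [0.6855, 0.0162, 0.0189]
tcp_rot: [0.735, 0.678, 0.001, -0.001]
wrist_force: [-0.5, 0.2, -0.9]
opening: 0.304
```

Emit:
{"method": "carry_out", "body": {"increments": [[0,0,0,0],[0,0,0,0],[0,0,0,0],[0,0,0.01,0],[0,0,0.04,0],[0,0,0.08,0],[0,0,0.12,0],[0,-0.01,0.15,0],[-0.02,-0.05,0.17,0],[-0.04,-0.09,0.17,0],[-0.06,-0.13,0.17,-0.1],[-0.09,-0.16,0.17,-0.2]], "fingers": 0.55}}

```text
clock: 20.15
ee_pos: [0.5953, -0.147, 0.1904]
tcp_rot: [0.801, 0.599, 0.002, 0.0]
wrist_force: [-0.2, 0.2, 0.7]
opening: 0.547
```

```bash
python3 look.py 10 top; python3 -c "
import cv2;p=cv2.imread('pics/top10.png')[130:330,110:530];cv2.imwrite('pics/c10.png',cv2.resize(p,None,fx=1.9,fy=1.9,interpolation=2))"
```

```text
20.15 [ 0.5953 -0.147   0.1904] toolY -16.47 0.547 [-0.2  0.2  0.7]
```

View pics/c10.png

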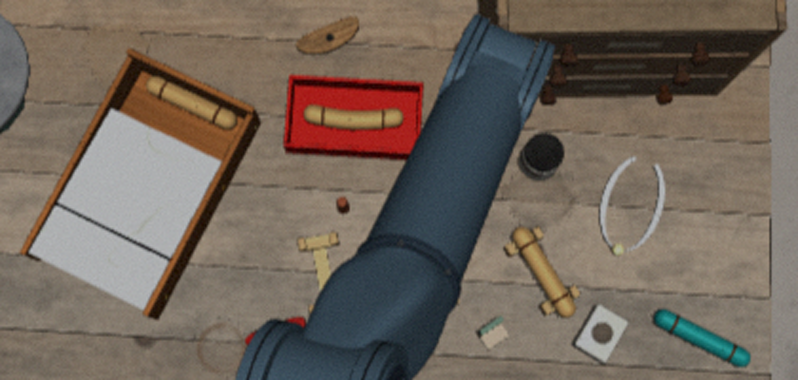

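The bowed roller lies in the red box at (353,118) in the crop. The third roller is next, at (0.449, -0.2566), yaw about 26°.

Emit:
{"method": "carry_out", "body": {"increments": [[-0.03,-0.02,0,-0.13],[-0.06,-0.05,0,-0.26],[-0.09,-0.07,-0.01,-0.4],[-0.12,-0.09,-0.02,-0.54],[-0.146,-0.11,-0.03,-0.68],[-0.146,-0.11,-0.05,-0.83],[-0.146,-0.11,-0.08,-0.83],[-0.146,-0.11,-0.1,-0.83],[-0.146,-0.11,-0.11,-0.83],[-0.146,-0.11,-0.11,-0.83]], "fingers": 1}}

```text
clock: 21.2
ee_pos: [0.4424, -0.2634, 0.0798]
tcp_rot: [0.976, 0.218, -0.002, -0.001]
wrist_force: [-0.1, -0.6, 0.7]
opening: 0.996
```

```bash
python3 look.py 11 scene; python3 -c "
import cv2;p=cv2.imread('pics/scene11.png')[230:380,240:440];cv2.imwrite('pics/c11.png',cv2.resize(p,None,fx=4,fy=4,interpolation=2))"
```

```text
21.2 [ 0.4424 -0.2634  0.0798] toolY -64.79 0.996 [-0.1 -0.6  0.7]
```

View pics/c11.png

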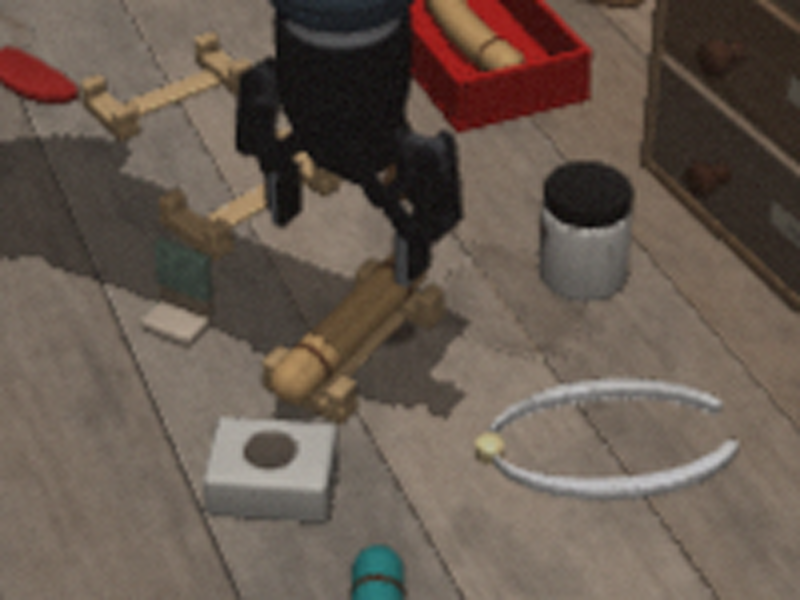

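Emit:
{"method": "carry_out", "body": {"increments": [[0.004,0.004,0,0],[0.007,0.007,-0.01,0],[0.007,0.007,-0.03,0],[0.007,0.007,-0.045,0],[0.007,0.007,-0.057,0],[0.007,0.007,-0.063,0],[0.007,0.007,-0.064,0],[0.007,0.007,-0.064,0]]}}

```text
clock: 22.05
ee_pos: [0.45, -0.2572, 0.0167]
tcp_rot: [0.976, 0.218, -0.001, -0.001]
wrist_force: [0.1, 0.7, 0.0]
opening: 0.998
```

Emit:
{"method": "carry_out", "body": {"increments": [[0,0,0,0],[0,0,0,0],[0,0,0,0],[0,0,0,0],[0,0,0,0],[0,0,0,0]], "fingers": 0}}

```text
clock: 22.65
ee_pos: [0.4504, -0.2574, 0.0172]
tcp_rot: [0.976, 0.218, -0.001, -0.0]
wrist_force: [-0.6, 1.0, 6.0]
opening: 0.307
```

Emit:
{"method": "carry_out", "body": {"increments": [[0,0,0.05,0],[0,0.0,0.1,0],[0,0.03,0.14,0.05],[0,0.07,0.15,0.1],[0,0.115,0.15,0.15],[0.005,0.16,0.15,0.2],[0.01,0.205,0.15,0.26],[0.015,0.25,0.15,0.32],[0.02,0.295,0.15,0.38],[0.025,0.34,0.15,0.44],[0.03,0.385,0.15,0.5],[0.032,0.43,0.15,0.56]]}}

```text
clock: 23.85
ee_pos: [0.4823, 0.1745, 0.1671]
tcp_rot: [0.877, 0.48, -0.001, -0.0]
wrist_force: [0.7, 0.8, 0.0]
opening: 0.311
```

Emit:
{"method": "carry_out", "body": {"increments": [[0.002,0.045,0,0.05],[0.004,0.09,0,0.09],[0.006,0.135,0,0.09],[0.006,0.18,-0.01,0.09],[0.006,0.2,-0.03,0.09],[0.006,0.2,-0.055,0.09],[0.006,0.2,-0.06,0.09],[0.006,0.2,-0.06,0.09]]}}

```text
clock: 24.65
ee_pos: [0.4878, 0.3731, 0.1063]
tcp_rot: [0.855, 0.519, -0.002, 0.0]
wrist_force: [0.3, -0.0, -0.2]
opening: 0.305
```

```bash
python3 look.py 12 top; python3 -c "
import cv2;p=cv2.imread('pics/top12.png')[225:300,120:220];cv2.imwrite('pics/c12.png',cv2.resize(p,None,fx=8,fy=8,interpolation=2))"
```

```text
24.65 [0.4878 0.3731 0.1063] toolY -27.5 0.305 [ 0.3 -0.  -0.2]
```

View pics/c12.png

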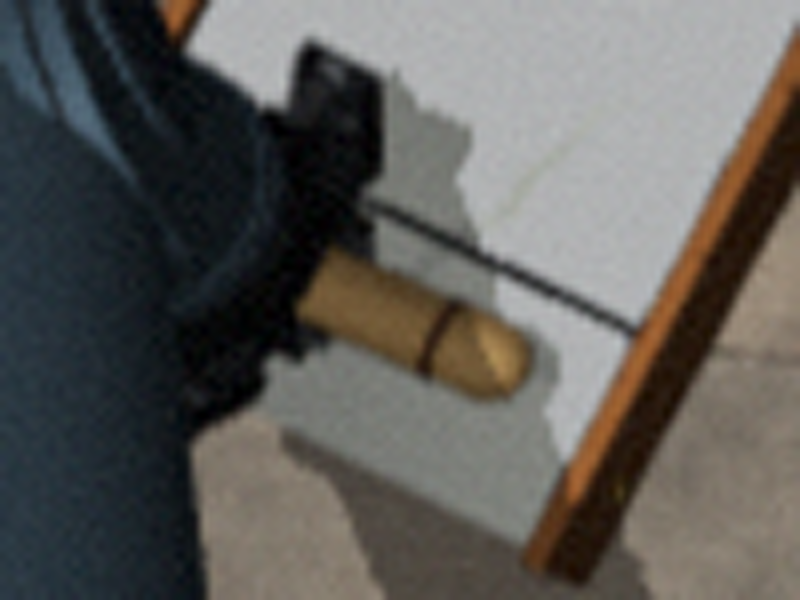

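The roller is straight and parallel to the line (slope about 0.5). Lowering it.

Emit:
{"method": "carry_out", "body": {"increments": [[0.001,0.001,-0.015,0],[0.001,0.001,-0.025,0],[0.001,0.001,-0.032,0],[0.001,0.001,-0.036,0],[0.001,0.001,-0.038,0],[0.001,0.001,-0.0385,0],[0.001,0.001,-0.0385,0],[0.001,0.001,-0.0385,0]]}}

```text
clock: 25.5
ee_pos: [0.4899, 0.3746, 0.0693]
tcp_rot: [0.855, 0.519, -0.001, 0.0]
wrist_force: [-0.2, -0.5, -0.6]
opening: 0.305
```

Emit:
{"method": "carry_out", "body": {"increments": [[0,0,-0.002,0],[0,0,-0.003,0],[0,0,-0.003,0]]}}

```text
clock: 25.8
ee_pos: [0.4902, 0.3748, 0.0673]
tcp_rot: [0.855, 0.519, -0.0, -0.0]
wrist_force: [-1.7, -1.2, 8.2]
opening: 0.305
```

Emit:
{"method": "carry_out", "body": {"increments": [[0,0,0,0],[0,0,0.001,0],[0,0,0.015,0],[0,0,0.05,0],[0,0,0.09,0],[0,0,0.11,0],[0,-0.03,0.12,0],[0,-0.07,0.12,0],[0,-0.115,0.12,0],[0,-0.16,0.12,0],[0,-0.2,0.12,0],[0,-0.24,0.12,0]], "fingers": 0.8}}

```text
clock: 27.0
ee_pos: [0.4902, 0.1331, 0.1883]
tcp_rot: [0.855, 0.518, 0.0, -0.0]
wrist_force: [1.2, -0.3, 0.3]
opening: 0.801
```

Emit:
{"method": "carry_out", "body": {"increments": [[0,-0.04,0,0],[0,-0.08,0,0],[0,-0.12,0,0],[0,-0.165,0,0],[0,-0.21,0,0],[0,-0.25,0,0],[0,-0.25,0,0],[0,-0.25,0,0],[0,-0.25,0,0],[0,-0.25,0,0],[0,-0.25,0,0],[0,-0.25,0,0]]}}

```text
clock: 28.2
ee_pos: [0.4903, -0.1161, 0.1883]
tcp_rot: [0.855, 0.519, 0.0, -0.0]
wrist_force: [-0.5, 0.0, 1.6]
opening: 0.8
```

```bash
python3 look.py 13 top; python3 -c "
import cv2;p=cv2.imread('pics/top13.png')[130:330,110:530];cv2.imwrite('pics/c13.png',cv2.resize(p,None,fx=1.9,fy=1.9,interpolation=2))"
```

```text
28.2 [ 0.4903 -0.1161  0.1883] toolY -27.47 0.8 [-0.5  0.   1.6]
```

View pics/c13.png

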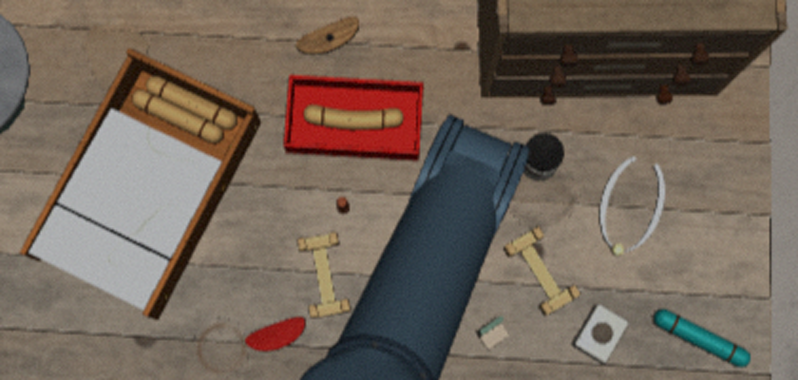

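Emit:
{"method": "carry_out", "body": {"increments": [[0,0,0,0],[0,0,0,0],[0,0,0,0],[0,0,0,0],[0,0,0,0],[0,0,0,0],[0,0,0,0],[0,0,0,0]]}}

```text
clock: 29.05
ee_pos: [0.4903, -0.1163, 0.1883]
tcp_rot: [0.855, 0.519, 0.0, -0.0]
wrist_force: [0.1, -0.6, 0.1]
opening: 0.8
```

```bash
python3 look.py 14 top
python3 - <<'E'
from h import *
a,b=[cv2.imread(f"pics/top{i}.png")[150:225,150:340] for i in (13,14)]
print("diff",cv2.absdiff(cv2.blur(a,(3,3)),cv2.blur(b,(3,3))).max())
P=pts("top",np.load("pics/top14.npy")); P0=pts("top",np.load("pics/top0.npy"))
for n,(u,v) in dict(t1=(210,183),t2=(203,191),box=(296,192)).items():
    q=np.median(P[v-2:v+3,u-2:u+3].reshape(-1,3),0); print(n,"top surface",q.round(3),"floor before",np.median(P0[v-2:v+3,u-2:u+3,2]).round(3))
    w=np.radians(-27.4); d=q[:2]-np.array([.5188,.3592]); print("  plate x,y",d@[np.cos(w),np.sin(w)]-.08,d@[-np.sin(w),np.cos(w)])
p=cv2.imread("pics/top14.png")[145:225,150:250];cv2.imwrite("pics/c14.png",cv2.resize(p,None,fx=6,fy=6,interpolation=2))
E
```

```text
29.05 [ 0.4903 -0.1163  0.1883] toolY -27.5 0.8 [ 0.1 -0.6  0.1]
diff 10
t1 top surface [0.715 0.255 0.039] floor before 0.012
  plate x,y 0.14194046949421585 -0.0022250972046972827
t2 top surface [0.691 0.275 0.041] floor before 0.014
  plate x,y 0.11150941196567589 0.004143736321774274
box top surface [0.683 0.014 0.034] floor before 0.005
  plate x,y 0.22438705898646966 -0.23118627808599812
```

View pics/c14.png

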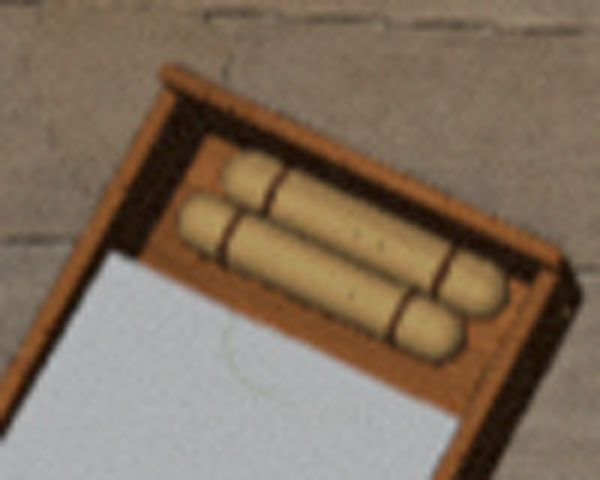

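Both straight rollers lie flat side by side in the trough, at (365,230) and (320,280) in the crop. The bowed one is in the box. Nothing touches the gripper, so I'm handing in.

```bash
python3 -c "
from plant import arm
print(arm.sign_off())"
```

```text
the job is handed in; nothing more can be done
None
```

I roll-tested all three rollers and handed the job in at about 29 s on the robot's clock, against the 72 s limit.

- **Left and right rollers:** both ran true and rolled into the trough by themselves. I did not touch either one after letting go of it uphill of the line.
- **Middle roller:** it stopped just uphill of the dark line and stayed still, so it is bowed. I laid it in the red reject box.

My last checks with the top camera:

- **Trough:** the two rollers lie side by side at plate x ≈ 0.142 m and 0.112 m. Their tops are about 40 mm above the table.
- **Reject box:** the bowed roller is within a few millimetres of the box's middle, its top about 34 mm up.
- **Stillness:** the last two frames showed nothing moving beyond picture noise.
- **Bystanders:** those in view, and the turquoise look-alike, looked unmoved, though I did not measure them. In the last view the arm hid stamp_1, the stamp by the middle saddle. I last saw it standing in the scene view at 21.2 s, before the third roller was tested.

No check failed. The two measurements that disagreed were the end rollers' starting angles, by up to 3 degrees between methods. I used values in between, and both grasps held.

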